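# Set the jeweller's length gauge

## Task

On the bench lies a length gauge: a rail with a sliding jaw that a spring brake holds fast, and farther along the rail a fixed stop block with an upright pin on top. With your fingertips press the black plate in the middle of the jaw all the way down to free the brake and, keeping it pressed, push the jaw along the rail until it rests against the stop; then let the plate come up and move clear. Do not force the braked jaw, do not shift the stop, and leave the loose things beside the rail where they are.

Things in the scene. Friction and masses are not known exactly. Their poses are not given: they have to be found in the camera images.
- rail: Fixed aluminium gauge rail screwed flat to the bench, 44 mm wide (its x), 378 mm long over its end caps (its y), top 22 mm above the bench. Origin: middle of its underside, on the bench. The jaw slides along the rail's own +y, from the -y half towards the stop; the rail's direction on the bench varies. Fine tick marks every 10 mm.
- slide (a joint): Travel of the sliding steel jaw along the rail's +y, m, 0 to 0.22; at 0 its middle is at rail y = -100 mm. Jaw 60 mm wide (x), 90 mm long (y); two end lugs 16 mm thick, tops 58 mm above the bench, leave a pocket 58 mm long (y), open at both sides, whose floor is the black plate. Plate up: braked, holds about 20 N. Plate down: about 2 N of drag, no spring, stays where left.
- plate (a joint): How far the black plate is pressed down, m: 0 up (brake on), 0.006 fully down (brake off). A spring pushes it up: about 12 N starts it moving, 14.5 N takes it fully down; the brake is free from about 1 mm down, and it counts as pressed from 2 mm.
- plate_top (a point): Centre of the top face of the black ribbed plate in the middle of the jaw, 52 mm (rail x) by 54 mm (rail y), 44 mm above the bench when up. It moves with the jaw and the plate. Axes as the rail's.
- slide_front (a point): Middle of the jaw's leading (+y) end face, 45 mm ahead of the plate's centre, 30 mm above the bench. Axes as the rail's. It meets point stop_face when the jaw is home.
- stop_face (a point): Middle of the stop block's face that looks towards the jaw, 30 mm above the bench. The stop is a dark steel block clamped on the rail, 60 mm wide, 24 mm long (rail y), top 59 mm above the bench, with an upright steel pin 9 mm thick up to 81 mm. Where it is clamped varies; it holds firm. Axes as the rail's.
- block: Loose dark steel bench block 60 x 60 x 20 mm, a bystander. Origin at the centre of its underside.
- jar: Loose glass jar with a screw lid, 48 mm across, 55 mm high, a bystander. Origin at the centre of its underside.
- file: Loose flat hand file lying on the bench, 160 mm long (its x), wooden handle (towards its -x) 70 x 18 x 14 mm, a bystander. Origin at its middle, underside.
- weight: Loose brass cylinder standing on end, 40 mm across, 35 mm high, a bystander. Origin at the centre of its underside.

How it is judged (in metres and radians):
On the way, in this order (a step that is already met when the one before it is completed fails the run):
1. the plate is pressed down (2 mm or more) with the jaw still short of the stop (value of joint plate above 0.002 m and y of slide_front in the frame of stop_face below -0.02 m), for 0.1 s.
2. the jaw is brought against the stop (within 3 mm) with the plate still pressed (2 mm or more) (y of slide_front in the frame of stop_face between -0.003 and 0.003 m and value of joint plate above 0.002 m), for 0.1 s.
At the end, for the whole second after the job is handed in: The jaw's front face is within 3 mm of the stop's face, the plate is up again (less than 1 mm down), the jaw is at rest, the stop is within 3 mm and each loose bystander within 10 mm of where it began (y of slide_front in the frame of stop_face between -0.003 and 0.003 m and value of joint plate below 0.001 m and velocity of joint slide between -0.003 and 0.003 m/s and distance of stop_face from where it was at the start of the episode below 0.003 m and distance of each of block, jar, file, weight from where it was at the start of the episode below 0.01 m); the robot touches nothing.
It fails at once if the braked jaw is forced along: it moves faster than 20 mm/s with the plate up (less than 0.5 mm down) (value of joint plate below 0.0005 m and (velocity of joint slide above 0.02 m/s or velocity of joint slide below -0.02 m/s)).
It fails at once if the stop is shifted by more than 3 mm (distance of stop_face from where it was at the start of the episode above 0.003 m).
It fails at once if a bystander is lifted, carried or pushed by more than 10 mm (distance of any of block, jar, file, weight from where it was at the start of the episode above 0.01 m).
It also fails if it takes over 42 s, if anything falls off the work surface, if the arm or the gripper's body presses on something with over 40 N, if the wrist force passes 120 N, or if a joint passes its speed limit or range.

## Robot

A 6-joint arm with a two-finger parallel gripper is mounted at the origin on the work surface. World frame = base frame: x ahead of the robot, y to its left, z up, the work surface at z = 0. Lengths are in mm, angles in rad, forces in N, time in s.
With the tool pointing down it reaches from about 350 to 975 mm from the base axis. Payload 7.1 kg.
Tool frame: the origin (TCP) lies at the very end of the fingers, on their centre line; the grasp point (between the pads) lies 19 mm behind it; z points along the fingers, y is the line along which they close (so a half turn about z gives the same grasp; the last joint's range is limited). The gripper opens to 88 mm and grips with 3 to 60 N. Pads are 20 mm wide; open, the fingers measure 115 mm over their backs; the gripper's body (75 mm by 178 mm) begins 61 mm behind the grasp point.
Start: joints at [1.327, 0.423, 1.63, -0, 1.089, -0.019], TCP at [139.288, 609.265, 222.675] pointing down, gripper open.
Joint ranges: [-3, 3], [-0.9, 2.11], [0.09, 2.58], [-1.31, 4.45], [0.11, 2.69], [-2.54, 2.54]. Speed limits (rad/s): [2.39, 2.39, 3.01, 3.14, 3.14, 3.14].

## Interface

Orientations are given as a rotation vector (axis times angle).
In Python, from workcell import ctrl gives the robot as it stands. The module is installed in compiled form; this text tells all that it offers.
- The arm moves only by the shell command python3 -m inch 'ROWS'. ROWS is JSON, a list of rows, each a list of 7 numbers: the shift along the tool's x, y, z scaled (see below), then the turn, a rotation vector about the tool's x, y, z scaled (see below), then the closure, from -1 (fully open) to 1 (shut). In form: [[tx, ty, tz, wx, wy, wz, hand], ...]. A call has 1 to 10 rows; each row is the pose to reach, as a shift and turn from the pose commanded when the call began, along the tool's axes at that moment; what a row does not reach only later rows make up. The controller multiplies each number of a shift by 0.15 m and each number of a turn by pi/4 rad. A row lasts 1/8 s, in which the tool goes at most 62.5 mm and 10.7 degrees, less where a joint would pass 70% of its speed; a pose out of reach is approached as far as the arm can. A call with a number of a shift or a turn outside -1 to 1 is refused whole. A call with a gripper value outside its range is refused whole. The fingers move at their own pace and stop on an object; the grip force is fixed at half the most. Time passes only in rows, so rows that repeat a pose let the fingers close. It gives the time, the measured TCP pose, the force, the opening and the grip force at its end, in the units of the state.
- ctrl.get_obs(): the state, without advancing time (a new reading comes with each control period).
- ctrl.get_image(name): name is "scene" or "top" or "wrist"; returns the picture (400x640x3 uint8, red, green, blue); there is no depth.
- ctrl.camera_params(name): a dict with "vfov" (degrees; the focal length in pixels is half the picture's height over the tangent of half this angle, whatever the lens; pixels are square), "cx", "cy" (the principal point, pixels), "eye" and "attitude" of the camera in the world; the wrist camera has in their place "tool_from_camera" (4x4, takes a point from camera to tool coordinates, whose origin is the TCP and whose axes are the flange's). Camera axes: x right, y up, looking along -z (the intrinsics and any distortion apply to the point x, -y, -z); pixel columns grow to the right and rows downward; lengths in mm; the calibration is good to about 2 mm. A picture is of the moment at which its call begins: read the wrist's pose just before it. camera_params takes no time and is no camera call.
- ctrl.close_job(): hands the job in; it is judged then, once.
The state is a dict: "t": time; "qpos": joint angles; "qvel": joint speeds; "joint_torque": joint torques, N m; "ee_pos": TCP position; "orientation": TCP orientation; "ft_force": force on the tool from outside, world axes, zero at the start; "moment": the same for the moment, N m; "width": finger opening in mm; "grasp_force": force on a finger pad.
Only numpy, scipy, OpenCV 4.12 (cv2) and the standard library are available. Lean on these libraries where they do the work, as an engineer would, in place of code of your own. Each camera call takes 0.05 s, during which the arm holds its last target. There are 200 camera calls.

## Working session

There is one attempt and no reset: what is moved stays moved. The work goes in short steps, Python scripts to look and compute and a shell command to move; the robot and the scene stay as the last step left them, time stands still between calls to the robot, and variables do not carry over. Pictures are saved under pics/ and viewed, at most 10 in all, crops included, and the job is handed in when it is done.

```bash
mkdir -p pics; python3 - <<'E'
from workcell import ctrl
import cv2
for n in("top","scene"):
    print(n,ctrl.camera_params(n))
    cv2.imwrite(f"pics/{n}0.png",ctrl.get_image(n)[:,:,::-1])
print(ctrl.camera_params("wrist"));print(ctrl.get_obs())
E
```

```text
top {'vfov': 53.0579155662588, 'cx': 322.75570225270195, 'cy': 199.53694157807593, 'eye': array([480.07198765,  52.89625564, 771.8132821 ]), 'attitude': array([ 0.07576418, -0.14714785, -1.55522041])}
scene {'vfov': 53.35768651066341, 'cx': 314.5561843318905, 'cy': 198.2384781484002, 'eye': array([864.32866838, 325.47424737, 702.46430382]), 'attitude': array([0.25389211, 0.64791464, 2.28039858])}
{'vfov': 65.98064316566406, 'cx': 320.818293661112, 'cy': 201.12440575794568, 'tool_from_camera': array([[ 1.10970500e-04,  9.68400519e-01,  2.49400124e-01,
         6.81658050e+01],
       [ 9.99999896e-01, -2.17767172e-04,  4.00622712e-04,
        -2.70199614e-01],
       [ 4.42274402e-04,  2.49400054e-01, -9.68400443e-01,
        -1.61994552e+02],
       [ 0.00000000e+00,  0.00000000e+00,  0.00000000e+00,
         1.00000000e+00]])}
{'t': 0.1, 'qpos': array([ 1.32702548e+00,  4.23746822e-01,  1.63059352e+00, -5.39902995e-06,
        1.08862493e+00, -1.89749732e-02]), 'qvel': array([-0.00209781, -0.00060113, -0.00236202,  0.00193029, -0.00320833,
       -0.00026711]), 'joint_torque': array([ 6.58265139e-05, -5.45614743e+01, -2.74326646e+01,  6.44766586e-02,
        1.88579009e-02, -1.78221154e-05]), 'ee_pos': array([139.15738157, 608.79776067, 221.9983116 ]), 'orientation': array([-3.52341880e-01, -3.12159496e+00,  2.13839004e-03]), 'ft_force': array([-0.27473613,  0.89891448,  0.43724565]), 'moment': array([-0.02200899,  0.04489571, -0.00311316]), 'grasp_force': 0.0, 'width': 87.49754930493908}
```

View pics/top0.png

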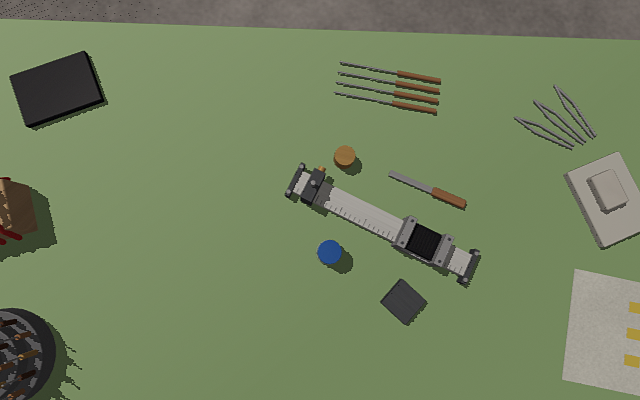

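View pics/scene0.png

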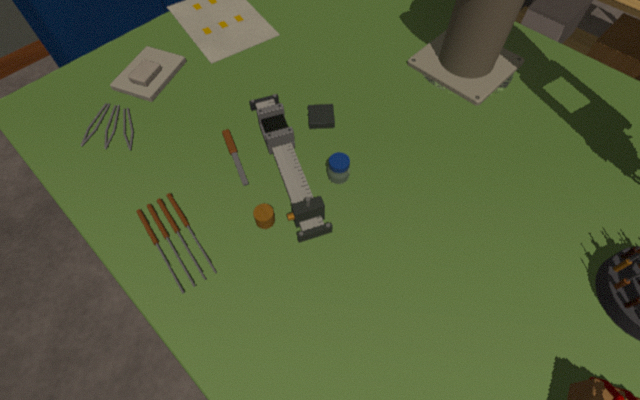

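The top view shows the black plate at about (424,241) and the stop with its pin at about (313,185). The brass weight is at (345,156), the jar at (330,252), the block at (404,301) and the file at (430,190). The scene view shows the same layout.

```bash
cat > h.py <<'E'
import numpy as np, cv2
from scipy.spatial.transform import Rotation as R
from workcell import ctrl
def cam(n):
    p=ctrl.camera_params(n); f=200/np.tan(np.radians(p['vfov']/2))
    if n=='wrist':
        o=ctrl.get_obs(); T=np.eye(4); T[:3,:3]=R.from_rotvec(o['orientation']).as_matrix(); T[:3,3]=o['ee_pos']
        T=T@p['tool_from_camera']; return f,p['cx'],p['cy'],T[:3,3],T[:3,:3]
    return f,p['cx'],p['cy'],p['eye'],R.from_rotvec(p['attitude']).as_matrix()
def ray(c,uv,z):
    f,cx,cy,e,M=c; uv=np.atleast_2d(uv).astype(float)
    d=np.c_[(uv[:,0]-cx)/f,-(uv[:,1]-cy)/f,-np.ones(len(uv))]@M.T
    return e+d*((z-e[2])/d[:,2])[:,None]
def blob(m,near):
    n,l,s,c=cv2.connectedComponentsWithStats(m.astype(np.uint8))
    ok=[i for i in range(1,n) if s[i,4]>60]
    i=min(ok,key=lambda i:np.hypot(*(c[i]-near)))
    cn,_=cv2.findContours((l==i).astype(np.uint8),cv2.RETR_EXTERNAL,cv2.CHAIN_APPROX_NONE)
    return cv2.minAreaRect(cn[0]),s[i,4]
E
python3 - <<'E'
from h import *
for n,pl,img,pts in(("top",(424,241),0,{"pin81":(313,183,81),"jar55":(330,252,55),"block20":(404,301,20),"weight35":(345,156,35),"handle":(450,197,14),"filetip":(390,174,3),"stopcap":(297,183,22),"jawcap":(468,263,22),"stopblock59":(314,188,59)}),("scene",(275,123),0,{"stopblk59":(308,208,59),"jar":(339,160,55)})):
    im=cv2.imread(f"pics/{n}0.png"); c=cam(n)
    r,a=blob(im.max(2)<25,pl); print(n,r,a,"plate",ray(c,r[0],44).round(1)[0])
    b=ray(c,cv2.boxPoints(r),44); print(b.round(1)[:,:2].tolist())
    for k,(u,v,z) in pts.items(): print(k,ray(c,(u,v),z).round(0)[0])
im=cv2.imread("pics/top0.png")[140:300,270:500]
cv2.imwrite("pics/c1.png",cv2.resize(im,None,fx=3.4,fy=3.4,interpolation=cv2.INTER_CUBIC))
E
```

```text
top ((423.2000427246094, 241.6000213623047), (28.621667861938477, 27.72724151611328), 26.56505012512207) 556 plate [ 509.6 -164.7   44. ]
[[498.4, -129.3], [544.0, -153.3], [521.0, -200.3], [475.7, -175.9]]
pin81 [608.  39.  81.]
jar55 [489.   7.  55.]
block20 [ 401. -133.   20.]
weight35 [670. -22.  35.]
handle [ 598. -229.   14.]
filetip [ 643. -114.    3.]
stopcap [619.  68.  22.]
jawcap [ 471. -256.   22.]
stopblock59 [603.  37.  59.]
scene ((273.3594665527344, 122.54325103759766), (12.866257667541504, 21.394746780395508), 72.89727020263672) 172 plate [ 510.1 -166.9   44. ]
[[523.0, -192.7], [478.6, -174.2], [497.3, -141.5], [540.6, -159.9]]
stopblk59 [615.  48.  59.]
jar [490.  11.  55.]
```

View pics/c1.png

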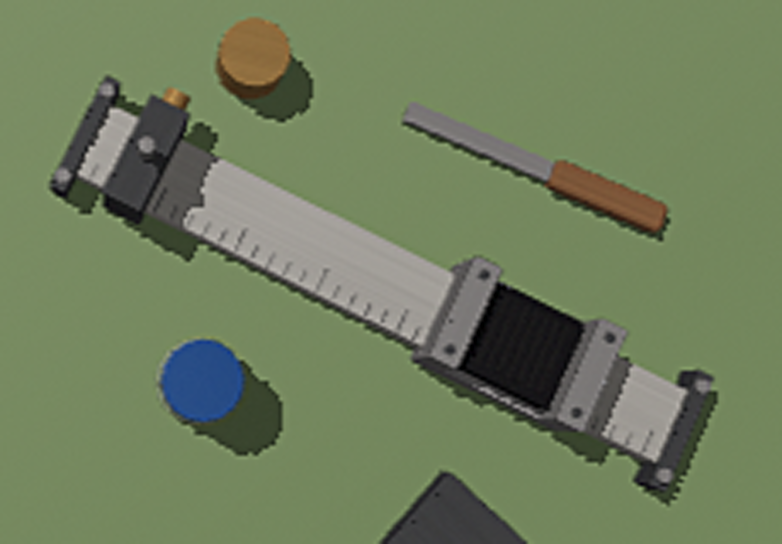

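The zoomed crop shows the pin at (148,146), the plate centred at (523,345), and the file, jar and weight clear of the rail. The rail runs at about 64.2° and the plate is near (510,-165). I'll turn the tool so its y lies along the rail, close the fingers and go above the plate.

```bash

python3 -m inch '[[-0.3,0,0,0,0,0.15,1],[-0.6,0,0,0,0,0.287,1],[-1,0,0,0,0,0.287,1],[-1,0,0,0,0,0.287,1],[-1,0,0,0,0,0.287,1]]'
python3 -m inch '[[-0.3,-0.3,0,0,0,0,1],[-0.6,-0.6,0,0,0,0,1],[-0.87,-0.93,0,0,0,0,1],[-0.87,-0.93,0,0,0,0,1],[-0.87,-0.93,0,0,0,0,1]]'
python3 -m inch '[[-0.3,-0.3,0,0,0,0,1],[-0.6,-0.6,0,0,0,0,1],[-0.87,-0.93,0,0,0,0,1],[-0.87,-0.93,0,0,0,0,1],[-0.87,-0.93,0,0,0,0,1]]'
python3 -m inch '[[-0.3,-0.3,0,0,0,0,1],[-0.6,-0.6,0,0,0,0,1],[-0.87,-0.93,0,0,0,0,1],[-0.87,-0.93,0,0,0,0,1],[-0.87,-0.93,0,0,0,0,1],[-0.87,-0.93,0,0,0,0,1],[-0.87,-0.93,0,0,0,0,1]]'
python3 - <<'E'
from h import *
o=ctrl.get_obs();print(o['ee_pos'],o['orientation'],o['t'],o['width'],o['ft_force'])
print(R.from_rotvec(o['orientation']).as_matrix().round(3))
np.savez('w1.npz',*cam('wrist')); cv2.imwrite('pics/w1.png',ctrl.get_image('wrist')[:,:,::-1])
E
```

```text
t: 0.72
ee_pos: [285.2, 575.5, 222.2]
orientation: [-0.702, -3.061, 0.002]
ft_force: [-0.7, -0.8, 1.3]
width: 41.3
grasp_force: 0.0
t: 1.35
ee_pos: [341.8, 394.4, 223.1]
orientation: [0.701, 3.062, 0.002]
ft_force: [-0.6, 0.4, 0.2]
width: 0.6
grasp_force: 0.0
t: 1.98
ee_pos: [399.5, 212.5, 222.9]
orientation: [0.7, 3.062, 0.001]
ft_force: [-0.1, 0.8, -0.7]
width: 0.8
grasp_force: 0.0
t: 2.85
ee_pos: [455.7, 30.3, 222.7]
orientation: [-0.697, -3.063, -0.0]
ft_force: [0.0, -0.1, -0.1]
width: 0.7
grasp_force: 0.0
[455.71474872  30.2538131  222.66781736] [-6.96937457e-01 -3.06317354e+00 -1.68488340e-04] 2.85 0.681231909381046 [ 0.03678094 -0.12633332 -0.11882406]
[[-0.902  0.433 -0.   ]
 [ 0.433  0.902  0.   ]
 [ 0.     0.    -1.   ]]
```

View pics/w1.png

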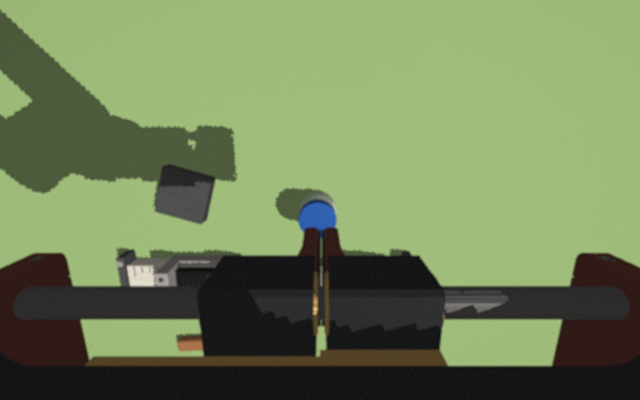

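The wrist camera's view of the rail is mostly blocked by the gripper itself: only the jar (317,215), the block (185,193) and the rail ends (140,272) and (475,300) show. It does confirm that the rail runs along tool y. I'll go over the plate and down to just above it.

```bash

python3 -m inch '[[-0.4,-0.4,0,0,0,0,1],[-0.888,-0.967,0,0,0,0,1],[-0.888,-0.967,0,0,0,0,1],[-0.888,-0.967,0,0,0,0,1],[-0.888,-0.967,0,0,0,0,1],[-0.888,-0.967,0,0,0,0,1]]'
python3 -m inch '[[0,0,0.3,0,0,0,1],[0,0,0.6,0,0,0,1],[0,0,0.9,0,0,0,1],[0,0,0.95,0,0,0,1],[0,0,0.95,0,0,0,1],[0,0,0.95,0,0,0,1]]'
python3 - <<'E'
from h import *
a=ctrl.get_image('top')[180:300,380:500,::-1]
b=ctrl.get_image('scene')[70:190,220:340,::-1]
cv2.imwrite('pics/d1.png',cv2.resize(np.hstack([a,b]),None,fx=3.3,fy=3.3,interpolation=cv2.INTER_CUBIC))
E
```

```text
t: 3.65
ee_pos: [512.2, -158.3, 222.5]
orientation: [-0.699, -3.062, -0.001]
ft_force: [-0.2, -0.4, -0.7]
width: 0.5
grasp_force: 0.0
t: 4.4
ee_pos: [514.0, -159.9, 82.0]
orientation: [0.7, 3.06, -0.0]
ft_force: [0.0, -1.0, 0.8]
width: 0.5
grasp_force: 0.0
```

View pics/d1.png

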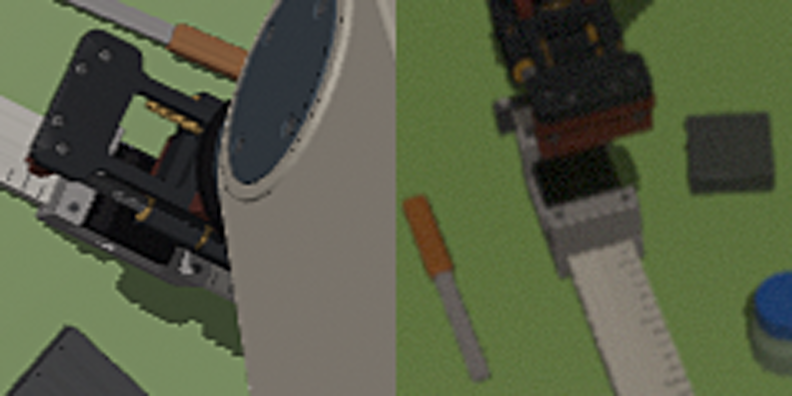

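The left half shows the gripper over the jaw. The right half shows the open side of the pocket at (575,170), with the block, file and jar clear. I'll lower to the plate gently.

```bash

python3 -m inch '[[0,0,0.1,0,0,0,1],[0,0,0.2,0,0,0,1],[0,0,0.2,0,0,0,1],[0,0,0.2,0,0,0,1]]'
python3 -m inch '[[0,0,0.02,0,0,0,1],[0,0,0.04,0,0,0,1],[0,0,0.05,0,0,0,1],[0,0,0.05,0,0,0,1],[0,0,0.05,0,0,0,1]]'
```

```text
t: 5.0
ee_pos: [512.5, -159.9, 49.8]
orientation: [-0.701, -3.061, -0.0]
ft_force: [-0.7, 0.3, 0.0]
width: 0.6
grasp_force: 0.0
t: 5.62
ee_pos: [513.1, -160.0, 43.7]
orientation: [0.701, 3.062, -0.0]
ft_force: [-2.3, 0.3, 11.9]
width: 0.3
grasp_force: 5.9
```

```bash

python3 -m inch '[[0,0,0.01,0,0,0,1],[0,0,0.02,0,0,0,1],[0,0,0.03,0,0,0,1],[0,0,0.04,0,0,0,1],[0,0,0.04,0,0,0,1],[0,0,0.04,0,0,0,1]]'
```

```text
t: 6.38
ee_pos: [513.1, -160.0, 38.2]
orientation: [0.701, 3.061, -0.0]
ft_force: [-4.0, 2.0, 17.1]
width: 0.5
grasp_force: 8.4
```

```bash

python3 -m inch '[[0,0,0.005,0,0,0,1],[0,0.02,0.005,0,0,0,1],[0,0.05,0.005,0,0,0,1],[0,0.08,0.005,0,0,0,1],[0,0.11,0.005,0,0,0,1],[0,0.14,0.005,0,0,0,1],[0,0.17,0.005,0,0,0,1],[0,0.2,0.005,0,0,0,1],[0,0.2,0.005,0,0,0,1]]'
python3 - <<'E'
from h import *
a=ctrl.get_image('top')[140:300,270:500,::-1]
b=ctrl.get_image('scene')[70:250,220:370,::-1]
cv2.imwrite('pics/e1.png',np.hstack([cv2.resize(a,(460,320)),cv2.resize(b,(300,360))[:320]]))
E
```

```text
t: 7.5
ee_pos: [526.4, -132.7, 38.1]
orientation: [0.701, 3.061, 0.0]
ft_force: [-5.1, 3.1, 23.8]
width: 0.9
grasp_force: 11.9
```

View pics/e1.png

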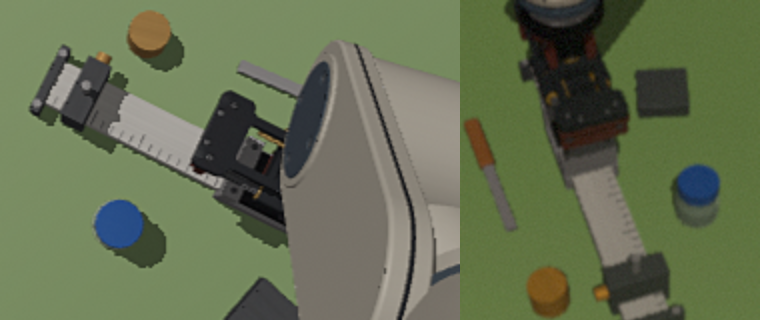

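The jaw has moved with the fingers: its front is now at about (585,165) in the right half, short of the stop at (640,280). I'll continue to just short of the stop.

```bash

python3 -m inch '[[0,0.04,0,0,0,0,1],[0,0.1,0,0,0,0,1],[0,0.16,0,0,0,0,1],[0,0.22,0,0,0,0,1],[0,0.28,0,0,0,0,1],[0,0.34,0,0,0,0,1],[0,0.39,0,0,0,0,1],[0,0.42,0,0,0,0,1],[0,0.42,0,0,0,0,1]]'
python3 -m inch '[[0,0.04,0,0,0,0,1],[0,0.1,0,0,0,0,1],[0,0.16,0,0,0,0,1],[0,0.22,0,0,0,0,1],[0,0.28,0,0,0,0,1],[0,0.32,0,0,0,0,1],[0,0.34,0,0,0,0,1],[0,0.34,0,0,0,0,1]]'
python3 - <<'E'
from h import *
a=ctrl.get_image('top')[140:300,270:500,::-1]
b=ctrl.get_image('scene')[120:250,240:370,::-1]
cv2.imwrite('pics/f1.png',np.hstack([cv2.resize(a,(400,278)),cv2.resize(b,(278,278))]))
E
```

```text
t: 8.72
ee_pos: [554.1, -75.7, 38.1]
orientation: [0.701, 3.061, 0.001]
ft_force: [-4.8, 3.8, 22.1]
width: 1.0
grasp_force: 11.0
t: 9.72
ee_pos: [576.3, -29.8, 38.1]
orientation: [0.701, 3.061, 0.001]
ft_force: [-4.4, 3.8, 20.6]
width: 0.5
grasp_force: 10.3
```

View pics/f1.png

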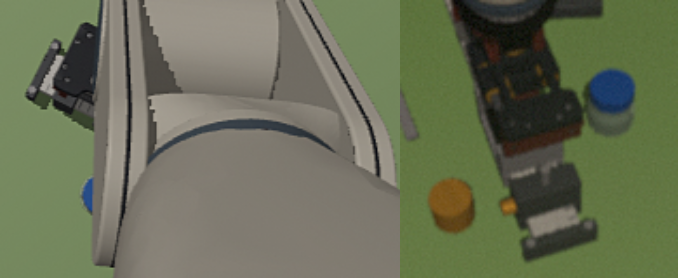

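The right half shows a gap of roughly 20 mm of rail left between the jaw's front (530,180) and the stop (545,190). I'll creep up to contact.

```bash

python3 -m inch '[[0,0.02,0,0,0,0,1],[0,0.04,0,0,0,0,1],[0,0.06,0,0,0,0,1],[0,0.08,0,0,0,0,1],[0,0.1,0,0,0,0,1],[0,0.1,0,0,0,0,1]]'
python3 -m inch '[[0,0.01,0,0,0,0,1],[0,0.02,0,0,0,0,1],[0,0.02,0,0,0,0,1]]'
python3 -m inch '[[0,0.01,0,0,0,0,1],[0,0.02,0,0,0,0,1],[0,0.02,0,0,0,0,1]]'
```

```text
t: 10.58
ee_pos: [582.8, -16.4, 38.1]
orientation: [0.701, 3.061, 0.001]
ft_force: [-3.9, 2.9, 19.7]
width: 0.6
grasp_force: 10.2
t: 10.95
ee_pos: [584.0, -13.9, 38.1]
orientation: [0.701, 3.061, 0.001]
ft_force: [-5.2, 1.8, 19.5]
width: 0.2
grasp_force: 10.2
t: 11.32
ee_pos: [585.3, -11.2, 38.1]
orientation: [0.701, 3.061, 0.001]
ft_force: [-5.6, 0.6, 20.6]
width: 0.6
grasp_force: 10.2
```

```bash

python3 -m inch '[[0,0.007,0,0,0,0,1],[0,0.013,0,0,0,0,1],[0,0.013,0,0,0,0,1]]'
python3 -m inch '[[0,0.007,0,0,0,0,1],[0,0.013,0,0,0,0,1],[0,0.013,0,0,0,0,1]]'
```

```text
t: 11.7
ee_pos: [586.2, -9.5, 38.1]
orientation: [0.701, 3.061, 0.001]
ft_force: [-5.1, 0.6, 19.5]
width: 0.1
grasp_force: 10.2
t: 12.08
ee_pos: [587.0, -7.7, 38.1]
orientation: [0.701, 3.061, 0.001]
ft_force: [-5.1, 1.1, 19.7]
width: 0.6
grasp_force: 10.1
```

```bash

python3 -m inch '[[0,0.007,0,0,0,0,1],[0,0.013,0,0,0,0,1],[0,0.013,0,0,0,0,1]]'
python3 -m inch '[[0,0.007,0,0,0,0,1],[0,0.013,0,0,0,0,1],[0,0.013,0,0,0,0,1]]'
python3 - <<'E'
from h import *
b=ctrl.get_image('scene')[150:250,250:350,::-1]
cv2.imwrite('pics/g1.png',cv2.resize(b,(500,500),interpolation=cv2.INTER_CUBIC))
E
```

```text
t: 12.45
ee_pos: [587.4, -6.8, 38.1]
orientation: [0.7, 3.062, -0.001]
ft_force: [-6.9, -3.8, 22.0]
width: 0.5
grasp_force: 10.7
t: 12.82
ee_pos: [587.5, -6.4, 38.0]
orientation: [-0.7, -3.063, 0.004]
ft_force: [-9.6, -12.4, 23.4]
width: 0.4
grasp_force: 11.7
```

View pics/g1.png

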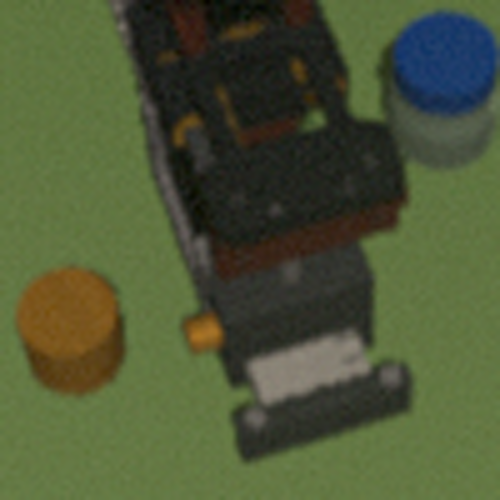

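The TCP has stopped advancing and the force along the rail has risen to about 15 N. The picture shows the stop (290,310) with the gripper right behind it and no gap, so the jaw is home. I'll relax slightly and lift straight up.

```bash

python3 -m inch '[[0,-0.007,0,0,0,0,1],[0,-0.007,-0.01,0,0,0,1],[0,-0.007,-0.025,0,0,0,1],[0,-0.007,-0.04,0,0,0,1],[0,-0.007,-0.055,0,0,0,1],[0,-0.007,-0.08,0,0,0,1],[0,-0.007,-0.12,0,0,0,1],[0,-0.007,-0.2,0,0,0,1],[0,-0.007,-0.3,0,0,0,1],[0,-0.007,-0.3,0,0,0,1]]'
python3 -m inch '[[0,0,-0.3,0,0,0,1],[0,0,-0.6,0,0,0,1],[0,0,-0.8,0,0,0,1],[0,-0.3,-0.8,0,0,0,1],[0,-0.6,-0.8,0,0,0,1],[0,-0.95,-0.8,0,0,0,1],[0,-0.95,-0.8,0,0,0,1],[0,-0.95,-0.8,0,0,0,1]]'
python3 -m inch '[[-0.3,0,0,0,0,0,1],[-0.6,0,0,0,0,0,1],[-0.95,0,0,0,0,0,1],[-0.95,0,0,0,0,0,1],[-0.95,0,0,0,0,0,1]]'
python3 - <<'E'
from h import *
b=ctrl.get_image('scene')[130:250,240:360,::-1]
a=ctrl.get_image('top')[130:250,260:380,::-1]
cv2.imwrite('pics/h1.png',cv2.resize(np.hstack([a,b]),(800,400),interpolation=cv2.INTER_CUBIC))
E
```

```text
t: 14.12
ee_pos: [588.6, -5.2, 82.7]
orientation: [0.7, 3.059, 0.001]
ft_force: [0.5, 0.4, -0.3]
width: -0.2
grasp_force: 0.0
t: 15.12
ee_pos: [525.6, -133.4, 201.0]
orientation: [0.703, 3.062, 0.0]
ft_force: [-0.3, 0.4, 0.1]
width: 0.1
grasp_force: 0.0
t: 15.75
ee_pos: [653.3, -194.0, 200.1]
orientation: [-0.699, -3.061, -0.001]
ft_force: [-0.3, -0.6, -0.1]
width: 0.5
grasp_force: 0.0
```

View pics/h1.png

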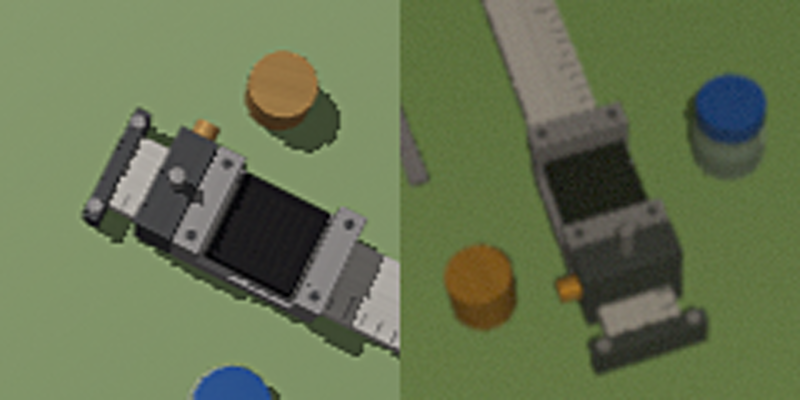

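Both views show the jaw flush against the stop (seam near (205,195) in the left half), the plate free, and the weight, jar and visible part of the file undisturbed. Handing in.

```bash
python3 -c "
from workcell import ctrl
print(ctrl.close_job())"
```

```text
the job is handed in; nothing more can be done
None
```

The jaw was pushed to the stop with the plate held down, the plate was let up, the arm moved clear, and the job is handed in at about 16 s; the final pictures show jaw and stop flush, but no verdict was returned.

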